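# Set the tea flask's stopper to its pouring position

## Robot

A 6-joint arm with a two-finger parallel gripper is mounted at the origin on the work surface. World frame = base frame: x ahead of the robot, y to its left, z up, the work surface at z = 0. Lengths are in m, angles in rad, forces in N, time in s.
With the tool pointing down it reaches from about 0.35 to 0.975 m from the base axis. Payload 4.9 kg.
Tool frame: the origin (TCP) lies midway between the tips of the shut fingers; the grasp point (between the pads) lies 19 mm behind it; z points along the fingers, y is the line along which they close (so a half turn about z gives the same grasp; the last joint's range is limited). The gripper opens to 85 mm and grips with 20 to 120 N. Pads are 22 mm wide; open, the fingers measure 114 mm over their backs; the gripper's body (76 mm by 85 mm) begins 54 mm behind the grasp point. The pads swing forward as they close: fully open they stand 13 mm farther back than shut.
Start: joints at [1.009, 0.053, 1.613, -0, 1.476, -0.119], TCP at [0.268, 0.565, 0.231] pointing down, gripper open.
Joint ranges: [-3.01, 3.01], [-1.01, 2.22], [0.06, 2.58], [-1.02, 4.17], [0.09, 2.62], [-3.14, 3.14]. Speed limits (rad/s): [2.57, 2.57, 3.14, 3.14, 3.14, 3.14].

## Interface

Orientations are given as a unit quaternion [w, x, y, z].
In Python, from plant import * gives the robot as it stands.
- The arm moves only by the tool jog_arm, never from a script. Its argument "targets" is a list of rows, each a list of 3 entries, a list of its own where there are three numbers: the shift along the tool's x, y, z in units of 25 mm (1.0 is 25 mm), then the turn, a rotation vector about the tool's x, y, z in units of 8 degrees (1.0 is 8 degrees), then the opening in per cent of the stroke, from 0 (shut) to 100 (fully open). A call has 1 to 8 rows; each row is the pose to reach, as a shift and turn from the pose commanded when the call began, along the tool's axes at that moment; what a row does not reach only later rows make up. A row lasts 1/8 s, in which the tool goes at most 62.5 mm and 10.7 degrees, less where a joint would pass 70% of its speed; a pose out of reach is approached as far as the arm can. A call with a gripper value outside its range is refused whole. The fingers move at their own pace and stop on an object; the grip force is fixed at half the most. Time passes only in rows, so rows that repeat a pose let the fingers close. It gives the time, the measured TCP pose, the force, the opening and the grip force at its end, in the units of the state.
- state(): the state, without advancing time (a new reading comes with each control period).
- grab_frame(name): name is "scene" or "top" or "wrist"; returns (picture, depth): 400x640x3 uint8, red, green, blue; 400x640 float32, m along the optical axis (not along the pixel's ray), 0 where there is no reading.
- camera_params(name): a dict with "fovy" (degrees; the focal length in pixels is half the picture's height over the tangent of half this angle, whatever the lens; pixels are square), "cx", "cy" (the principal point, pixels), "rvec" (rotation vector, rad) and "tvec" (3), from world to camera coordinates, as OpenCV has them; the wrist camera has in their place "hand_eye" (4x4, takes a point from camera to tool coordinates, whose origin is the TCP and whose axes are the flange's). Camera axes: x right, y down, z forward; pixel columns grow to the right and rows downward; lengths in m; the calibration is good to about 2 mm. A picture is of the moment at which its call begins: read the wrist's pose just before it. camera_params takes no time and is no camera call.
- job_done(): hands the job in; it is judged then, once.
The state is a dict: "time": time; "joint_pos": joint angles; "joint_vel": joint speeds; "joint_efforts": joint torques, N m; "tool_pos": TCP position; "tool_rot": TCP orientation; "contact_force": force on the tool from outside, world axes, zero at the start; "ft_torque": the same for the moment, N m; "gripper_width": opening from 0.0 (shut) to 1.0 (fully open); "grasp_force": force on a finger pad.
Only numpy, scipy, OpenCV 4.12 (cv2) and the standard library are available. Lean on these libraries where they do the work, as an engineer would, in place of code of your own. Each camera call takes 0.05 s, during which the arm holds its last target. There are 200 camera calls.

## Task

The stopper of the tea flask has only been started on its thread. Screw it down clockwise until you feel the packing begin to bite, carry on just as far as the next place where its grip bar lies straight in line with the spout and the handle (a further half turn would crush the packing), and shut the small flap over the spout. Leave the cups and the tea bottle where they stand and let go of everything.

Things in the scene. Friction and masses are not known exactly. Their poses are not given: they have to be found in the camera images.
- flask: Steel vacuum table flask, 136 mm across, fixed upright on the table (full, rubber foot). Origin: centre of its foot, on the thread axis. Its +x axis points from the thread axis to the pouring spout (a tapering trough about 30 mm wide, out to 92 mm from the axis, top edge 187 mm above the table); the black D handle is on the -x side (out to 114 mm, below 170 mm). Mouth ring 82 mm across, top at about 185 to 189 mm.
- stopper: Black screw stopper: flange disc 76 mm across, 12 mm thick, with a grey grip bar 52 long x 14 wide x 34 mm tall across its top (bar's top 46 mm above this origin) and a plug below in the mouth. Origin: on the thread axis, centre of the flange's underside; x along the bar (both ends alike), z up. Clockwise from above screws it down, 1 mm per radian; turns easily (0.04 to 0.09 N m) until the packing bites.
- stopper_grip (a point): Where to pinch the bar: on the thread axis, 22 mm above the flange's top face and 12 mm below the bar's top; pinch across the 14 mm width. Axes as the stopper's, x along the bar. The bar starts at any angle, and where in the turn the packing bites differs from start to start and cannot be seen: it may pass the spout-handle line once before the bite.
- packing: Rubber sealing ring, 73 mm across, 59 mm hole, about 4 mm thick, lying on the mouth ring under the flange. Origin: centre of its underside. Once the flange meets it, its squeeze grows by about 11 N per radian turned, and the torque needed grows with it. In-line positions come every half turn; the right one is the first after the bite (0.7 to 2.6 rad after it; felt there as 0.17 N m or more). Above 37 N of squeeze it is crushed.
- flap (a joint): Angle of the black flap over the spout: 0 = shut, lying flat on the spout; about 1.1 to 1.4 = open as found, standing up and leaning outward; it stays where it is left (light friction, 0.02 N m). The flap is 34 mm wide, 3 mm thick, reaches 26 mm out from its hinge; the hinge lies across the spout 68 mm from the thread axis, 187 mm above the table. To shut it, push it from the stopper's side outward and down.
- flap_tip (a point): Point on the flap's face that is uppermost when shut, 22 mm from its hinge line, midway across its width. x runs from the hinge to the flap's free edge. Shut, it lies 90 mm from the thread axis on the spout side.
- cup_a: White china tea cup, 72 mm across, 70 mm tall, bystander. Origin: centre of its foot.
- cup_b: Blue-glazed china tea cup, 72 mm across, 70 mm tall, bystander. Origin: centre of its foot.
- tea_bottle: Closed tea bottle, 64 mm across, 170 mm tall, bystander. Origin: centre of its foot.
There are look-alikes about, which are no part of the job. There is more than one size of the flask; the job needs the largest.

How it is judged:
By the outcome, as a careful person would: the job done as asked, in the order asked, and still so for the second after the job is handed in, with the robot touching nothing.
It also fails if it takes over 64 s, if anything falls off the work surface, if the arm or the gripper's body presses on something with over 40 N, if the wrist force passes 120 N, or if a joint passes its speed limit or range.

## Working session

There is one attempt and no reset: what is moved stays moved. The work goes in short steps, Python scripts to look and compute and a tool call to move; the robot and the scene stay as the last step left them, time stands still between calls to the robot, and variables do not carry over. Pictures are saved under pics/ and viewed, at most 10 in all, crops included, and the job is handed in when it is done.

Besides the shell and the picture viewer there is one more tool, called after "Emit:" as name([rows], argument=value, ...), one row to a line, values as JSON. jog_arm: Moves the arm, as the interface text tells. Its arguments: {"type":"object","properties":{"targets":{"type":"array"}},"required":["targets"]}

```bash
mkdir -p pics; ls
cat > h.py <<'E'
from plant import *
import numpy as np, cv2
from scipy.spatial.transform import Rotation as R
def K(name):
    p=camera_params(name); f=200/np.tan(np.radians(p['fovy'])/2)
    return p,f
def cam(name,s=None):
    """returns f,cx,cy,Rwc (cam->world), origin"""
    p,f=K(name)
    if 'hand_eye' in p:
        s=s or state(); q=s['tool_rot']
        Rt=R.from_quat([q[1],q[2],q[3],q[0]]).as_matrix(); H=np.array(p['hand_eye'])
        return f,p['cx'],p['cy'],Rt@H[:3,:3],Rt@H[:3,3]+np.array(s['tool_pos'])
    Rm=cv2.Rodrigues(np.array(p['rvec'],float))[0]
    return f,p['cx'],p['cy'],Rm.T,-Rm.T@np.array(p['tvec'],float).ravel()
def ray(c,u,v):
    f,cx,cy,Rm,o=c; return o,Rm@np.array([(u-cx)/f,(v-cy)/f,1])
def onz(c,u,v,z):
    o,d=ray(c,u,v); return o+d*(z-o[2])/d[2]
def pts(c,depth):
    f,cx,cy,Rm,o=c; v,u=np.mgrid[:400,:640]
    P=np.stack([(u-cx)/f*depth,(v-cy)/f*depth,depth],-1)@Rm.T+o
    P[depth<=0]=np.nan; return P
E
python3 - <<'E'
from h import *
for n in ('scene','top'):
    im,d=grab_frame(n); cv2.imwrite(f'pics/{n}.png',im[...,::-1]); np.save(n,d)
    print(n,camera_params(n))
print(camera_params('wrist'));print(state())
E
```

```text
pics
scene {'fovy': 53.00954384594158, 'cx': 314.7795404690983, 'cy': 204.55040993442904, 'rvec': array([ 2.14035139,  0.82294492, -0.38525017]), 'tvec': array([-0.40451576, -0.13662323,  1.27162956])}
top {'fovy': 56.21166811513551, 'cx': 319.9948100188248, 'cy': 201.7119841298369, 'rvec': array([ 2.11857452, -2.15320508,  0.17961834]), 'tvec': array([-0.01351327,  0.59542915,  1.05125327])}
{'fovy': 61.36131000808277, 'cx': 315.64425835623155, 'cy': 194.198307359785, 'hand_eye': array([[ 6.86859335e-04, -9.48469563e-01, -3.16867506e-01,
         8.22405839e-02],
       [ 9.99998904e-01,  2.35943984e-04,  1.46140859e-03,
         1.68366583e-03],
       [-1.31133858e-03, -3.16868163e-01,  9.48468686e-01,
        -1.42164703e-01],
       [ 0.00000000e+00,  0.00000000e+00,  0.00000000e+00,
         1.00000000e+00]])}
{'time': 0.1, 'joint_pos': array([ 1.00899902e+00,  5.33436280e-02,  1.61420677e+00, -2.44387902e-06,
        1.47603009e+00, -1.18988525e-01]), 'joint_vel': array([ 2.61846072e-03, -1.43268254e-03, -3.53006907e-03,  6.57260107e-05,
        1.33075911e-03,  1.02543670e-03]), 'joint_efforts': array([ 5.02292532e-04, -3.94900453e+01, -3.71364105e+01, -1.12523830e-04,
        3.82185230e-03,  4.87975910e-06]), 'tool_pos': array([0.26747458, 0.56421666, 0.23012333]), 'tool_rot': array([-3.30679989e-04,  2.19599729e-01,  9.75589551e-01, -9.37295396e-04]), 'contact_force': array([ 0.39422267,  0.78536764, -0.70738877]), 'ft_torque': array([ 0.05858499, -0.02323351, -0.0386089 ]), 'grasp_force': 0.0, 'gripper_width': 1.000598714823492}
```

View pics/scene.png

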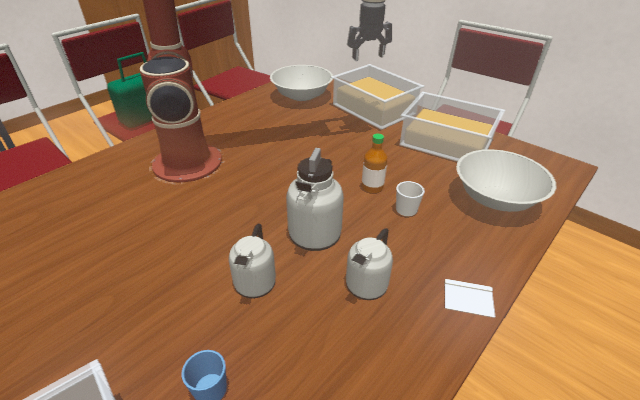

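View pics/top.png

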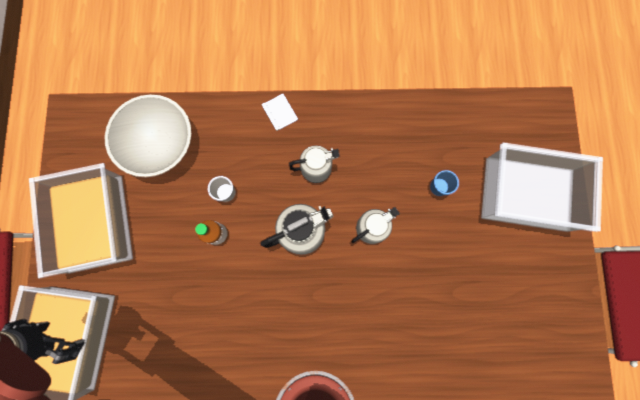

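The big flask is the middle one: in the top view at about (300,228), with the spout towards (325,215) and the handle at (268,243). The bottle (210,232) and cup (221,188) are on its left.

Run:
```python
from h import *
im=cv2.imread('pics/top.png'); d=np.load('top.npy'); c=cam('top'); P=pts(c,d)
cr=im[190:265,250:345]; cv2.imwrite('pics/c1.png',cv2.resize(cr,None,fx=8,fy=8,interpolation=cv2.INTER_CUBIC)[:600,:800])
sub=P[180:270,240:350].reshape(-1,3)
for z0,z1 in ((.22,.26),(.192,.206),(.18,.192),(.1,.17)):
    m=(sub[:,2]>z0)&(sub[:,2]<z1); q=sub[m]
    print(z0,z1,m.sum(),q.mean(0).round(4) if m.sum() else '',q.min(0).round(3),q.max(0).round(3))
    if m.sum()>5:
        (ctr,sz,a)=cv2.minAreaRect((q[:,:2]*1000).astype(np.float32)); print(ctr,sz,a)
for n,(u,v) in dict(f=(300,228),s=(325,215),h=(268,243),bar=(299,226),bot=(210,232),cup=(221,188)).items(): print(n,P[v,u].round(3))
```

```text
0.22 0.26 134 [0.5119 0.0342 0.2348] [0.496 0.01  0.221] [0.527 0.058 0.241]
(512.6156616210938, 34.23261642456055) (14.020206451416016, 50.632564544677734) 26.587440490722656
0.192 0.206 609 [0.5132 0.03   0.2024] [ 0.474 -0.04   0.193] [0.555 0.073 0.206]
(524.6546630859375, 20.72020721435547) (76.63583374023438, 113.22212982177734) 40.66455078125
0.18 0.192 147 [0.5175 0.0017 0.1853] [ 0.473 -0.05   0.18 ] [0.561 0.075 0.191]
(528.6556396484375, 18.18193817138672) (80.05667877197266, 126.79315185546875) 43.180213928222656
0.1 0.17 1179 [0.5001 0.0408 0.1461] [ 0.445 -0.053  0.101] [0.578 0.136 0.17 ]
(508.3104553222656, 40.24713134765625) (141.3245849609375, 162.30978393554688) 63.36322021484375
f [0.504 0.028 0.203]
s [ 0.536 -0.035  0.2  ]
h [0.47  0.114 0.159]
bar [0.507 0.03  0.22 ]
bot [0.504 0.273 0.131]
cup [0.65  0.28  0.007]
```

View pics/c1.png

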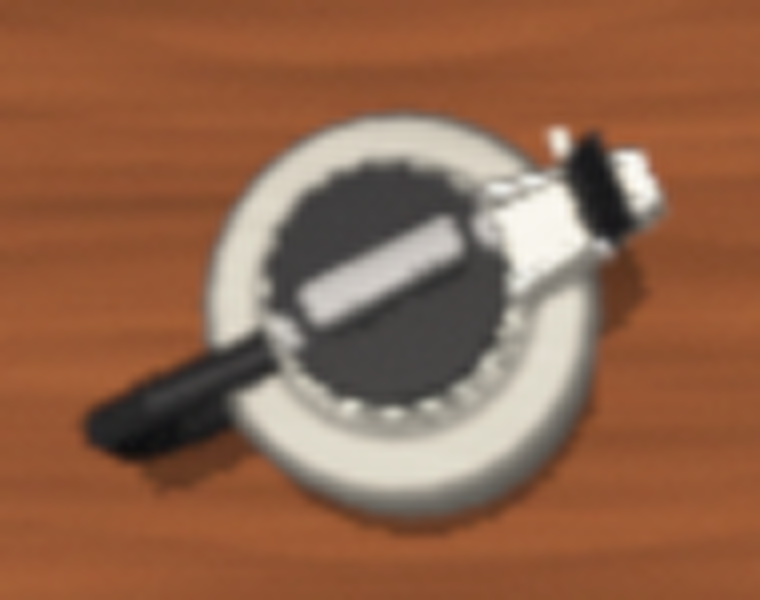

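Top view: the bar lies almost on the spout–handle line already, and the flap is open. The in-line stop after the bite should be half a turn or a full turn on. Next I move above it and look with the wrist camera.

Emit:
jog_arm([
  [[0,0,-3],[0,0,0],100],
  [[-18,-15,-4],[0,0,4.8],100],
  [[-18,-15,-4],[0,0,4.8],100],
  [[-18,-15,-4],[0,0,4.8],100],
  [[-18,-15,-4],[0,0,4.8],100],
  [[-18,-15,-4],[0,0,4.8],100],
  [[-18,-15,-4],[0,0,4.8],100],
  [[-18,-15,-4],[0,0,4.8],100],
])

```text
time: 1.1
tool_pos: [0.4513, 0.1665, 0.3215]
tool_rot: [-0.0, 0.528, 0.849, 0.0]
contact_force: [2.3, 0.7, -0.4]
gripper_width: 1.0
grasp_force: 0.0
```

Emit:
jog_arm([
  [[0,0,0],[0,0,0],100],
])

```text
time: 1.23
tool_pos: [0.4523, 0.165, 0.3216]
tool_rot: [0.0, 0.531, 0.847, -0.0]
contact_force: [0.1, 0.6, -0.1]
gripper_width: 0.995
grasp_force: 0.0
```

Emit:
jog_arm([
  [[-5.8,-0.1,0],[0,0,0],60],
  [[-5.8,-0.1,0],[0,0,0],60],
  [[-5.8,-0.1,0],[0,0,0],60],
  [[-5.8,-0.1,0],[0,0,0],60],
  [[-5.8,-0.1,0],[0,0,0],60],
])

```text
time: 1.85
tool_pos: [0.5125, 0.0388, 0.3216]
tool_rot: [-0.0, 0.527, 0.85, 0.0]
contact_force: [0.4, -0.6, -0.1]
gripper_width: 0.602
grasp_force: 0.0
```

```bash
cat >> h.py <<'E'
def toolcmd(p,ang,s=None):
    """shift (25 mm) and turn (8 deg) to bring TCP to p with tool x at world angle ang (deg)"""
    s=s or state(); q=s['tool_rot']; Rt=R.from_quat([q[1],q[2],q[3],q[0]]).as_matrix()
    a=np.degrees(np.arctan2(Rt[1,0],Rt[0,0])); t=-((ang-a+180)%360-180)
    Rd=R.from_euler('z',ang,degrees=True).as_matrix()@np.diag([1,-1,-1])
    return (Rt.T@(np.array(p)-s['tool_pos'])/.025).round(2),(R.from_matrix(Rt.T@Rd).as_rotvec(degrees=True)/8).round(2),round(a,1)
E
python3 - <<'E'
from h import *
s=state(); c=cam('wrist',s); im,d=grab_frame('wrist'); cv2.imwrite('pics/w1.png',im[...,::-1]); np.save('w1',d)
print(s['tool_pos'],s['joint_pos'].round(3),s['ft_torque'])
P=pts(c,d); sub=P.reshape(-1,3); ok=np.isfinite(sub[:,0])&(np.hypot(sub[:,0]-.5126,sub[:,1]-.034)<.13); sub=sub[ok]
for z0,z1 in ((.232,.26),(.2,.21),(.17,.192)):
    q=sub[(sub[:,2]>z0)&(sub[:,2]<z1)]
    print(z0,len(q),np.median(q[:,2]) if len(q) else '',cv2.minAreaRect((q[:,:2]*1000).astype(np.float32)) if len(q)>5 else '')
np.save('w1P',P)
E
```

```text
[0.5124662  0.03884695 0.32160241] [-7.000e-02 -2.530e-01  1.749e+00  1.000e-03  1.646e+00 -5.290e-01] [-0.03918936 -0.03094371 -0.02777023]
0.232 1230 0.2357107739252377 ((513.5061645507812, 34.852149963378906), (13.252236366271973, 51.48297119140625), 26.68915367126465)
0.2 5621 0.20298079198365782 ((515.8634643554688, 15.209999084472656), (78.42855834960938, 117.7270278930664), 5.930696487426758)
0.17 1471 0.18463702521588937 ((515.7344970703125, 19.315826416015625), (79.29361724853516, 112.26417541503906), 10.122322082519531)
```

View pics/w1.png

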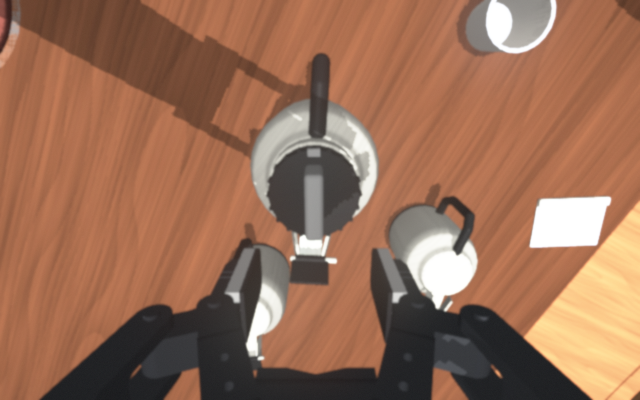

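Wrist view: bar at (314,150–238), handle at (320,60–130), spout at (312,240) with the flap at (310,270). Everything is nearly on one line. Now I measure the line's angle.

Run:
```python
from h import *
P=np.load('w1P.npy'); im=cv2.imread('pics/w1.png'); g=im.max(-1)
s=state(); c=cam('wrist',s); A=np.array([.513,.0345])
def rep(n,m):
    q=P[m]; r=q[:,:2]-A; print(n,m.sum(),np.median(q,0).round(4),'ang',np.degrees(np.arctan2(*np.median(r,0)[::-1])).round(1))
v,u=np.mgrid[:400,:640]; r=np.hypot(P[...,0]-A[0],P[...,1]-A[1]); z=P[...,2]
rep('handle',(g<80)&(abs(u-320)<15)&(v>50)&(v<130)&(z>.1)&(r>.075))
rep('flap',(g<80)&(abs(u-310)<25)&(v>250)&(v<290)&(r<.12)&(z>.15))
rep('spout',(g>120)&(abs(u-312)<20)&(v>235)&(v<260)&(z>.15)&(r<.1))
m=(abs(u-314)<12)&(v>145)&(v<240)&(z>.225); rep('bar',m); print(np.percentile(z[m],[20,50,80,95]))
x,y,ux,uy=0,0,0,0
q=P[m][:,:2].astype(np.float32); l=cv2.fitLine(q,2,0,.01,.01).ravel(); print('bar ang',np.degrees(np.arctan2(l[1],l[0])),l)
# second view: flask body centre, from rays of bar-end corners in both pics
t=cam('top')
print('bar centre top-view ray @.236',onz(t,250+382/8,190+272/8,.236), 'wrist',onz(c,314,209,.236))
```

```text
handle 618 [0.477  0.1208 0.162 ] ang 112.6
flap 763 [ 0.542  -0.0318  0.2001] ang -66.3
spout 666 [ 0.5363 -0.0212  0.1726] ang -67.3
bar 1261 [0.5123 0.0378 0.2357] ang 102.0
[0.23481705 0.23567965 0.23632725 0.23686327]
bar ang -63.316788 [ 0.4490572  -0.893503    0.5125265   0.03729635]
bar centre top-view ray @.236 [0.5103563  0.03198316 0.236     ] wrist [0.51420569 0.03530535 0.236     ]
```

Run:
```python
from h import *
print(toolcmd([.513,.0345,.208],116.7))
```

```text
(array([-0.17, -0.06,  4.55]), array([ 0.  , -0.  , -0.04]), np.float64(116.4))
```

Emit:
jog_arm([
  [[-0.17,-0.06,3],[0,0,-0.04],60],
  [[-0.17,-0.06,4.5],[0,0,-0.04],60],
  [[-0.17,-0.06,4.55],[0,0,-0.04],60],
  [[-0.17,-0.06,4.55],[0,0,-0.04],0],
  [[-0.17,-0.06,4.55],[0,0,-0.04],0],
  [[-0.17,-0.06,4.55],[0,0,-0.04],0],
  [[-0.17,-0.06,4.55],[0,0,-0.04],0],
  [[-0.17,-0.06,4.55],[0,0,-0.04],0],
])

```text
time: 2.9
tool_pos: [0.5141, 0.0327, 0.2112]
tool_rot: [0.001, 0.526, 0.851, 0.0]
contact_force: [-4.5, -0.2, 6.1]
gripper_width: 0.152
grasp_force: 61.0
```

```bash
cat > st.py <<'E'
from h import *
L=[]
for i in range(4):
    grab_frame('wrist'); s=state(); L.append(np.r_[s['contact_force'],s['ft_torque']])
q=s['tool_rot']; Rt=R.from_quat([q[1],q[2],q[3],q[0]]).as_matrix()
print('F,T',np.mean(L,0).round(3),'sd',np.std(L,0)[3:].round(3)); print('t',round(s['time'],2),s['tool_pos'].round(4),'ang',np.degrees(np.arctan2(Rt[1,0],Rt[0,0])).round(2),'tilt',Rt[:2,2].round(3),'w',round(s['gripper_width'],3),'g',s['grasp_force'],s['joint_pos'].round(2))
E
python3 st.py
```

```text
F,T [-4.265 -0.243  6.126 -0.009  0.73   0.057] sd [0.024 0.028 0.005]
t 3.1 [0.5141 0.0327 0.2111] ang 116.56 tilt [ 0.002 -0.   ] w 0.153 g 60.98328173160553 [-0.08 -0.2   1.89 -0.    1.45 -0.54]
```

Emit:
jog_arm([
  [[0.03,-0.07,-0.12],[0,0,0],0],
  [[0.03,-0.07,-0.12],[0,0,0],0],
])

```text
time: 3.35
tool_pos: [0.5137, 0.0327, 0.2114]
tool_rot: [0.003, 0.526, 0.851, 0.002]
contact_force: [8.3, -0.3, -6.8]
gripper_width: 0.15
grasp_force: 59.8
```

```bash
python3 st.py
```

```text
F,T [ 8.628  0.028 -6.894  0.04  -1.508  0.066] sd [0.014 0.003 0.031]
t 3.55 [0.5137 0.0327 0.2114] ang 116.54 tilt [0.007 0.   ] w 0.153 g 59.83573794364929 [-0.08 -0.21  1.89  0.    1.45 -0.54]
```

Emit:
jog_arm([
  [[-0.02,0.05,0.06],[0,0,0],0],
  [[-0.02,0.05,0.07],[0,0,1],0],
  [[-0.02,0.05,0.075],[0,0,2],0],
  [[-0.02,0.05,0.08],[0,0,3],0],
  [[-0.02,0.05,0.085],[0,0,4],0],
  [[-0.02,0.05,0.09],[0,0,5],0],
])

```text
time: 4.3
tool_pos: [0.5139, 0.0326, 0.2106]
tool_rot: [0.001, 0.786, 0.618, 0.001]
contact_force: [1.5, -1.1, 2.5]
gripper_width: 0.153
grasp_force: 61.1
```

```bash
python3 st.py
```

```text
F,T [ 1.523 -0.234  3.644 -0.119 -0.282 -0.039] sd [0.022 0.033 0.024]
t 4.5 [0.5139 0.0326 0.2105] ang 76.67 tilt [ 0.003 -0.   ] w 0.15 g 61.4061713218689 [-0.08 -0.2   1.89 -0.    1.45  0.15]
```

```bash
sed -i "s/^L=\[\]/L=[]; s=state(); print('first F,T',np.r_[s['contact_force'],s['ft_torque']].round(3),'e6',s['joint_efforts'][5])/" st.py; sed -i "s/range(4)/range(2)/" st.py; python3 st.py
```

```text
first F,T [ 1.832 -0.734  4.615 -0.116 -0.321 -0.042] e6 -0.028839829028584063
F,T [ 1.684 -0.129  6.55  -0.13  -0.317 -0.069] sd [0.    0.021 0.002]
t 4.6 [0.5139 0.0326 0.2105] ang 76.65 tilt [ 0.003 -0.   ] w 0.151 g 61.49691939353943 [-0.08 -0.2   1.89 -0.    1.45  0.15]
```

Emit:
jog_arm([
  [[0,0,0.0],[0,0,1],0],
  [[0,0,0.01],[0,0,2],0],
  [[0,0,0.015],[0,0,3],0],
  [[0,0,0.02],[0,0,4],0],
  [[0,0,0.025],[0,0,5],0],
])

```text
time: 5.22
tool_pos: [0.5139, 0.0325, 0.2098]
tool_rot: [0.001, 0.95, 0.312, 0.001]
contact_force: [1.5, -0.8, 5.4]
gripper_width: 0.153
grasp_force: 61.7
```

```bash
python3 st.py
```

```text
first F,T [ 1.547 -0.845  5.434 -0.261 -0.237  0.05 ] e6 -0.8654930256307125
F,T [ 1.284 -0.593  6.47  -0.232 -0.246 -0.018] sd [0.004 0.011 0.006]
t 5.33 [0.5139 0.0325 0.2098] ang 36.54 tilt [ 0.003 -0.001] w 0.151 g 61.609050035476685 [-0.08 -0.2   1.89 -0.    1.45  0.85]
```

Emit:
jog_arm([
  [[0,0,-0.03],[0,0,1],0],
  [[0,0,-0.02],[0,0,2],0],
  [[0,0,-0.02],[0,0,3],0],
  [[0,0,-0.01],[0,0,4],0],
  [[0,0,-0.01],[0,0,5],0],
])

```text
time: 5.95
tool_pos: [0.5137, 0.0325, 0.2092]
tool_rot: [0.0, 1.0, -0.031, 0.001]
contact_force: [3.7, -0.0, 2.9]
gripper_width: 0.15
grasp_force: 61.1
```

```bash
python3 st.py
```

```text
first F,T [ 3.663 -0.033  2.903 -0.263 -0.503  0.053] e6 -0.8611597493290901
F,T [ 3.375 -0.876  3.133 -0.325 -0.536 -0.068] sd [0.038 0.047 0.01 ]
t 6.05 [0.5137 0.0325 0.2092] ang -3.37 tilt [ 0.002 -0.001] w 0.151 g 61.21440052986145 [-0.08 -0.2   1.89 -0.    1.45  1.55]
```

Emit:
jog_arm([
  [[0,0,0.0],[0,0,1],0],
  [[0,0,0.01],[0,0,2],0],
  [[0,0,0.015],[0,0,3],0],
  [[0,0,0.02],[0,0,4],0],
])

```text
time: 6.55
tool_pos: [0.5136, 0.0326, 0.2087]
tool_rot: [-0.0, 0.952, -0.305, 0.001]
contact_force: [2.5, -1.3, 3.0]
gripper_width: 0.152
grasp_force: 61.3
```

```bash
python3 st.py
```

```text
first F,T [ 2.543 -1.253  2.999 -0.286 -0.489  0.116] e6 -0.7935578003525734
F,T [ 3.933 -1.059  3.401 -0.309 -0.507 -0.144] sd [0.026 0.025 0.039]
t 6.65 [0.5136 0.0326 0.2087] ang -35.29 tilt [ 0.002 -0.001] w 0.154 g 61.328104734420776 [-0.08 -0.2   1.89 -0.    1.45  2.11]
```

Emit:
jog_arm([
  [[0,0,0.0],[0,0,1],0],
  [[0,0,0.01],[0,0,2],0],
])

```text
time: 6.9
tool_pos: [0.5136, 0.0326, 0.2085]
tool_rot: [-0.0, 0.901, -0.434, 0.001]
contact_force: [4.2, -2.1, 4.4]
gripper_width: 0.15
grasp_force: 61.5
```

```bash
python3 st.py
```

```text
first F,T [ 4.211 -2.117  4.447 -0.276 -0.471  0.213] e6 -0.7357441261410713
F,T [ 4.267 -0.96   4.941 -0.335 -0.539 -0.144] sd [0.027 0.002 0.001]
t 7.0 [0.5136 0.0326 0.2085] ang -51.24 tilt [ 0.002 -0.   ] w 0.151 g 61.435450315475464 [-0.08 -0.2   1.89 -0.    1.45  2.38]
```

Emit:
jog_arm([
  [[0,0,0.0],[0,0,1],0],
  [[0,0,0.01],[0,0,1.95],0],
])

```text
time: 7.25
tool_pos: [0.5136, 0.0326, 0.2083]
tool_rot: [-0.0, 0.834, -0.551, 0.001]
contact_force: [3.5, -2.0, 4.9]
gripper_width: 0.151
grasp_force: 61.6
```

```bash
python3 st.py
```

```text
first F,T [ 3.55  -2.039  4.856 -0.308 -0.494  0.203] e6 -0.6248369067907333
F,T [ 3.658 -1.678  5.533 -0.315 -0.538 -0.247] sd [0.029 0.016 0.039]
t 7.35 [0.5136 0.0326 0.2082] ang -66.84 tilt [ 0.002 -0.   ] w 0.154 g 61.511310338974 [-0.08 -0.2   1.89 -0.    1.45  2.66]
```

Torque while turning has risen from about 0.05 to 0.2 N m, so the packing has bitten. The bar should now be at the first in-line place after the bite. I let go, back off and check.

Emit:
jog_arm([
  [[0,0,0],[0,0,0],50],
  [[0,0,0],[0,0,0],50],
  [[0,0,0],[0,0,0],50],
  [[0,0,-2],[0,0,0],50],
  [[0,0,-4.5],[0,0,0],30],
  [[-1,0,-5],[0,0,0],0],
  [[-1,0,-5],[0,0,0],0],
  [[-1,0,-5],[0,0,0],0],
])

```text
time: 8.35
tool_pos: [0.5027, 0.0556, 0.3308]
tool_rot: [0.001, 0.834, -0.552, -0.001]
contact_force: [-0.0, 0.8, -0.4]
gripper_width: -0.001
grasp_force: 0.0
```

```bash
python3 st.py
python3 - <<'E'
from h import *
s=state(); c=cam('wrist',s); im,d=grab_frame('wrist'); cv2.imwrite('pics/w2.png',im[...,::-1])
P=pts(c,d); np.save('w2P',P)
E
```

```text
first F,T [-0.048  0.767 -0.385 -0.005 -0.048 -0.065] e6 -0.004015018494101241
F,T [ 0.422  0.289  0.176  0.006  0.001 -0.009] sd [0.012 0.015 0.054]
t 8.45 [0.5026 0.0554 0.3304] ang -67.06 tilt [-0.003 -0.   ] w 0.001 g 0.0 [-0.04 -0.27  1.75 -0.    1.67  2.7 ]
```

View pics/w2.png

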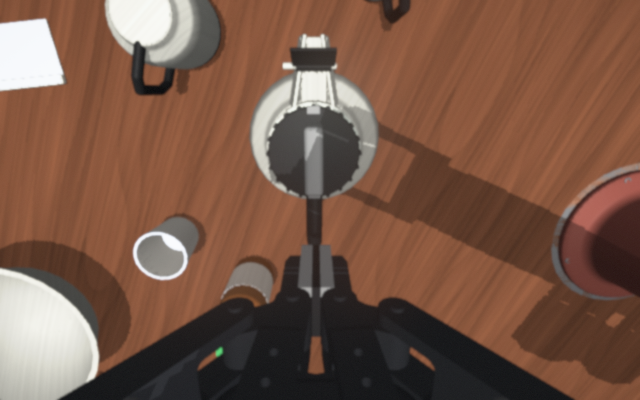

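The bar (313,125–198), spout (313,40–95) and handle (314,200–240) lie on one line. The flap stands at (313,58). I'll put numbers on both.

Run:
```python
from h import *
P=np.load('w2P.npy'); im=cv2.imread('pics/w2.png'); g=im.max(-1); v,u=np.mgrid[:400,:640]; z=P[...,2]
A=np.array([.5136,.0336])
def rep(n,m):
    q=P[m]; md=np.median(q,0); print(n,m.sum(),md.round(4),'ang',np.degrees(np.arctan2(md[1]-A[1],md[0]-A[0])).round(1)); return q
b=rep('bar',(abs(u-313)<14)&(v>120)&(v<205)&(z>.222)); (ct,sz,a)=cv2.minAreaRect((b[:,:2]*1000).astype(np.float32)); print(ct,sz,a,np.median(b[:,2]))
l=cv2.fitLine(b[:,:2].astype(np.float32),2,0,.01,.01).ravel(); print('bar ang',np.degrees(np.arctan2(l[1],l[0])))
A=np.array(ct)/1000
h=rep('handle',(abs(u-314)<12)&(v>205)&(v<242)&(z>.1)&(z<.175)&(g<90))
sp=rep('spout',(abs(u-313)<25)&(v>72)&(v<98)&(z>.15)&(g>100))
f=rep('flap',(abs(u-313)<23)&(v>46)&(v<72)&(z>.17)&(g<90))
d=np.array([np.cos(np.radians(-67)),np.sin(np.radians(-67))])
for zz in np.arange(.184,.216,.004):
    q=f[abs(f[:,2]-zz)<.002]; 
    if len(q): r=(q[:,:2]-A)@d; print(zz.round(3),len(q),r.min().round(3),np.median(r).round(3),r.max().round(3))
e=np.median(sp,0)-np.median(h,0); print('line',np.degrees(np.arctan2(e[1],e[0])))
for r,zz in ((.050,.235),(.050,.206)): print(r,zz,toolcmd([*(A+r*d),zz],-67))
```

```text
bar 1304 [0.5149 0.033  0.2328] ang -25.2
(514.4163818359375, 34.516117095947266) (13.49018669128418, 51.273529052734375) 23.225326538085938 0.23284946903385945
bar ang -66.73706
handle 535 [0.4835 0.1055 0.1656] ang 113.5
spout 1047 [ 0.5349 -0.014   0.1695] ang -67.1
flap 897 [ 0.5423 -0.0317  0.2014] ang -67.2
0.188 58 0.064 0.066 0.068
0.192 164 0.065 0.067 0.069
0.196 121 0.068 0.07 0.071
0.2 123 0.07 0.072 0.074
0.204 127 0.072 0.073 0.075
0.208 146 0.073 0.075 0.079
0.212 157 0.076 0.077 0.078
line -66.74416683070896
0.05 0.235 (array([ 2.96, -0.12,  3.82]), array([ 0.02,  0.01, -0.01]), np.float64(-67.1))
0.05 0.206 (array([ 2.96, -0.12,  4.98]), array([ 0.02,  0.01, -0.01]), np.float64(-67.1))
```

Bar angle is −66.74° and the spout–handle line is −66.74°, so it is in line. The flap's hinge is at r≈66 mm and its tip at (78, 213) mm. Now I shut it with the closed fingers.

Emit:
jog_arm([
  [[2,-0.12,0],[0,0,0],0],
  [[2.96,-0.12,1.5],[0,0,0],0],
  [[2.96,-0.12,3.5],[0,0,0],0],
  [[2.96,-0.12,4.98],[0,0,0],0],
  [[2.96,-0.12,4.98],[0,0,0],0],
  [[3.3,-0.12,4.98],[0,0,0],0],
  [[3.6,-0.12,4.98],[0,0,0],0],
  [[3.9,-0.12,4.98],[0,0,0],0],
])

```text
time: 9.5
tool_pos: [0.545, -0.0334, 0.2098]
tool_rot: [-0.001, 0.834, -0.552, 0.001]
contact_force: [-0.3, 0.7, 0.3]
gripper_width: 0.001
grasp_force: 0.4
```

Emit:
jog_arm([
  [[0.25,0,0.1],[0,0,0],0],
  [[0.4,0,0.3],[0,0,0],0],
  [[0.55,0,0.5],[0,0,0],0],
  [[0.6,0,0.6],[0,0,0],0],
  [[0.6,0,0.66],[0,0,0],0],
  [[0.6,0,0.66],[0,0,0],0],
])

```text
time: 10.25
tool_pos: [0.5494, -0.0464, 0.1909]
tool_rot: [0.0, 0.834, -0.552, -0.001]
contact_force: [0.4, 1.0, 0.9]
gripper_width: 0.0
grasp_force: 0.0
```

```bash
python3 st.py
```

```text
first F,T [ 0.416  1.047  0.854 -0.005 -0.019  0.011] e6 -4.42050406945782e-05
F,T [ 0.375  0.491  0.239 -0.012 -0.025  0.003] sd [0.005 0.008 0.009]
t 10.35 [ 0.5496 -0.0464  0.1912] ang -67.04 tilt [-0.001  0.   ] w -0.004 g 0.0 [-0.22 -0.09  1.83  0.    1.41  2.52]
```

Emit:
jog_arm([
  [[0,0,0.06],[0,0,0],0],
  [[0,0,0.1],[0,0,0],0],
  [[0,0,0.14],[0,0,0],0],
])

```text
time: 10.72
tool_pos: [0.5499, -0.0467, 0.1885]
tool_rot: [-0.0, 0.834, -0.552, 0.0]
contact_force: [-1.3, 0.3, 5.5]
gripper_width: 0.0
grasp_force: 2.8
```

```bash
python3 st.py
```

```text
first F,T [-1.262  0.311  5.526  0.046  0.406  0.027] e6 0.004541082453215495
F,T [-1.208e+00 -2.920e-01  3.139e+00  3.000e-03  2.760e-01  2.900e-02] sd [0.028 0.026 0.   ]
t 10.82 [ 0.5499 -0.0466  0.1885] ang -67.05 tilt [ 0. -0.] w 0.002 g 1.9284682070906456 [-0.22 -0.09  1.83 -0.    1.41  2.52]
```

Contact is felt at z≈0.1885, so the flap is down on the spout. I lift away and check.

Emit:
jog_arm([
  [[0,0,-0.5],[0,0,0],0],
  [[0,0,-2.5],[0,0,0],0],
  [[-2,0,-5],[0,0,0],0],
  [[-4,0,-6],[0,0,0],0],
  [[-4,0,-6],[0,0,0],0],
  [[-4,0,-6],[0,0,0],0],
])

```text
time: 11.58
tool_pos: [0.5108, 0.0457, 0.3381]
tool_rot: [-0.0, 0.834, -0.552, 0.001]
contact_force: [0.5, -0.1, -0.5]
gripper_width: 0.002
grasp_force: 0.0
```

```bash
python3 st.py
python3 - <<'E'
from h import *
s=state(); c=cam('wrist',s); im,d=grab_frame('wrist'); cv2.imwrite('pics/w3.png',im[...,::-1]); P=pts(c,d)
A=np.array([.5144,.0345]); D=np.array([np.cos(np.radians(-67)),np.sin(np.radians(-67))])
r=(P[...,:2]-A)@D; t=(P[...,:2]-A)@np.array([-D[1],D[0]]); g=im.max(-1)
m=(abs(t)<.014)&(r>.06)&(r<.11)&(P[...,2]>.15)&(g<90); q=P[m]; print(m.sum(),'flap r',r[m].min(),r[m].max(),'z pct',np.percentile(q[:,2],[2,50,98]))
m=(r>-.035)&(r<.035)&(abs(t)<.02)&(P[...,2]>.225); l=cv2.fitLine(P[m][:,:2].astype(np.float32),2,0,.01,.01).ravel(); print('bar ang',np.degrees(np.arctan2(l[1],l[0])))
E
```

```text
first F,T [ 0.509 -0.144 -0.461  0.045 -0.005  0.014] e6 0.03010277752764523
F,T [-0.051  0.312 -0.776  0.019  0.018  0.018] sd [0.008 0.033 0.03 ]
t 11.68 [0.5106 0.0448 0.3362] ang -67.09 tilt [-0.003 -0.   ] w 0.001 g 0.0 [-0.06 -0.26  1.73 -0.    1.67  2.68]
1309 flap r 0.0642516893402166 0.09370395027394972 z pct [0.18673592 0.18836174 0.19128372]
bar ang 20.069248
```

View pics/w3.png

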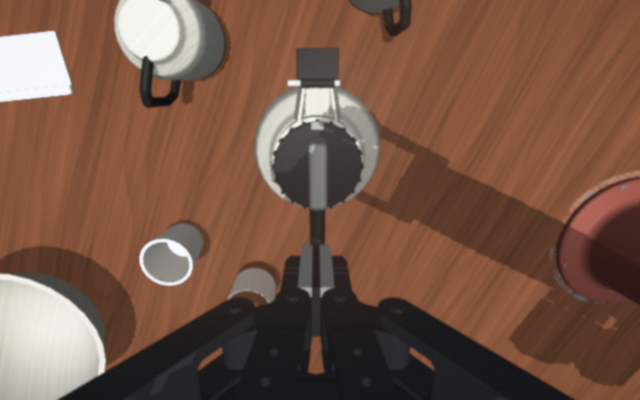

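The flap lies flat (z 0.187–0.191 along its length, at (318,63)), and the bar is still in line at (318,145–205). The "20°" fit is wrong because it picked up points on the gripper fingers. The arm is clear of everything, so I hand in.

```bash
python3 -c "
from plant import *
print(job_done())"
```

```text
the job is handed in; nothing more can be done
None
```

The job is handed in at about 12 s of the 64 s: the stopper is screwed down past the bite (turning torque rose from about 0.05 to 0.2 N m) to the next in-line position, the flap lies shut over the spout, and the arm is clear, having touched neither the cups nor the tea bottle.

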